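# Set the red flip stop and butt the carved panel against it

## Task

On the carver's stop board, flip the red stop flag fully down across the channel, then slide the pale maple panel along the channel until its end butts against the red flag. Leave the blue flag standing up, keep the panel in its channel, and let go.

Things in the scene. Friction and masses are not known exactly. Their poses are not given: they have to be found in the camera images.
- blank: Pale maple carving blank, loose in the stop board's 64 mm wide channel: 200 mm along the channel (y), 60 mm wide (x), 20 mm thick, about 0.2 kg, three bosses 5 mm high on top. Origin: centre of its underside, z up. Its end at y = -100 mm meets the flag; push it at the y = +100 mm end, towards -y. The channel is open at its ends. A dark walnut panel elsewhere is not wanted.
- red_hinge (a point): Centre of the red flag's hinge axis, a fixed point. y: along the channel from stops to panel; -x: from fence across the channel. Channel floor 47 mm below, x = -66 to -2 mm; fence top 14 mm below, x = -2 to 23; 10 mm high, 12 mm wide lip on the other side. The down flag's face towards the panel is at y = +11 mm. The two stops are 75 to 135 mm apart, either one nearer the panel.
- red_flag (a joint): Red flag's angle, rad: 0 = fully down, level across the channel (end stop); grows swinging up to 1.6. Starts 1.1 to 1.4. Stiff hinge about y: stays where left, 1 to 2 N at the tip turn it. Arm 80 mm long, 22 wide (y), 8 thick (4 each side of the hinge line), with a paddle to 40 mm under it, 20 to 65 mm from the hinge. Push its plain back (+x side, top when down) to -x and down.
- blue_flag (a joint): Angle of the blue flag, rad: the red one's twin in all but colour and place. Starts at 1.1 to 1.4 (up) and is to stay up. The panel passes freely under a raised flag.
There are look-alikes about, which are no part of the job. What is meant by the blank is not turquoise, and is the larger of those in its own colour.

How it is judged:
By the outcome, as a careful person would: the job done as asked, in the order asked, and still so for the second after the job is handed in, with the robot touching nothing.
It also fails if it takes over 45 s, if anything falls off the work surface, if the arm or the gripper's body presses on something with over 40 N, if the wrist force passes 120 N, or if a joint passes its speed limit or range.

## Robot

A 7-joint arm with a two-finger parallel gripper is mounted at the origin on the work surface. World frame = base frame: x ahead of the robot, y to its left, z up, the work surface at z = 0. Lengths are in m, angles in rad, forces in N, time in s.
With the tool pointing down it reaches from about 0.425 to 0.925 m from the base axis. Payload 6.8 kg.
Tool frame: the origin (TCP) lies on the centre line of the jaws, within the pads' length; the fingertips stand 19 mm ahead of it and the grasp point (between the pads) is the TCP; z points along the fingers, y is the line along which they close (so a half turn about z gives the same grasp; the last joint's range is limited). The gripper opens to 85 mm and grips with 20 to 120 N. Pads are 22 mm wide; open, the fingers measure 114 mm over their backs; the gripper's body (76 mm by 85 mm) begins 54 mm behind the grasp point. The pads swing forward as they close: fully open they stand 13 mm farther back than shut.
Start: joints at [1.17, 0.477, 0.022, 1.555, -0.011, 1.109, -0.083], TCP at [0.195, -0.646, 0.213] pointing down, gripper open.
Joint ranges: [-2.96, 2.96], [-0.34, 2.1], [-1.41, 1.46], [0.24, 2.44], [-1.37, 4.51], [0.17, 1.92], [-2.96, 2.96]. Speed limits (rad/s): [2.39, 2.39, 3.14, 3.14, 3.14, 3.14, 3.14].

## Interface

Orientations are given as a rotation vector (axis times angle).
In Python, from bench import r gives the robot as it stands. The module is installed in compiled form; this text tells all that it offers.
- The arm moves only by the tool arm_command, never from a script. Its argument "rows" is a list of rows, each an object of numbers: "fingers": the opening, from -1 (shut) to 1 (fully open); "x", "y", "z": the shift along the tool's x, y, z in m; "ax", "ay", "az": the turn, a rotation vector about the tool's x, y, z in degrees. In form: [{"fingers": .., "x": .., "y": .., "z": .., "ax": .., "ay": .., "az": ..}, ...]. A call has 1 to 10 rows; each row shifts and turns the commanded pose from where the row before left it, along the tool's axes as they then stand; what a row does not reach is not made up. A row lasts 1/12 s, in which the tool goes at most 41.7 mm and 7.16 degrees, less where a joint would pass 70% of its speed; a pose out of reach is approached as far as the arm can. A call is refused whole if a number of a shift passes 0.0417 or a number of a turn 7.16, either way. A call with a gripper value outside its range is refused whole. The fingers move at their own pace and stop on an object; "grip_force" is the grip in N (left out, the last holds). Time passes only in rows, so rows that do not move let the fingers close. It gives the time, the measured TCP pose, the force, the opening and the grip force at its end, in the units of the state.
- r.get_obs(): the state, without advancing time (a new reading comes with each control period).
- r.grab_frame(name): name is "side" or "top" or "wrist"; returns a dict with "frame" (400x640x3 uint8, red, green, blue), "depth" (400x640 float32, m along the optical axis (not along the pixel's ray), 0 where there is no reading), "K" (3x3 intrinsics, pixels), "world_from_camera" (4x4, takes a point from camera to world coordinates). Camera axes: x right, y down, z forward; pixel columns grow to the right and rows downward; lengths in m; the calibration is good to about 2 mm. A picture is of the moment at which its call begins.
- r.hand_in(): hands the job in; it is judged then, once.
The state is a dict: "clock": time; "joints": joint angles; "qvel": joint speeds; "tau": joint torques, N m; "tcp_pos": TCP position; "orientation": TCP orientation; "contact_force": force on the tool from outside, world axes, zero at the start; "moment": the same for the moment, N m; "grip_width": finger opening in m; "gripper_force": force on a finger pad.
Only numpy, scipy, OpenCV 4.12 (cv2) and the standard library are available. Lean on these libraries where they do the work, as an engineer would, in place of code of your own. Each camera call takes 0.05 s, during which the arm holds its last target. There are 200 camera calls.

## Working session

There is one attempt and no reset: what is moved stays moved. The work goes in short steps, Python scripts to look and compute and a tool call to move; the robot and the scene stay as the last step left them, time stands still between calls to the robot, and variables do not carry over. Pictures are saved under pics/ and viewed, at most 10 in all, crops included, and the job is handed in when it is done.

Besides the shell and the picture viewer there is one more tool, called after "Emit:" as a command line: name --argument value ..., lists and objects as JSON in quotes. arm_command: Moves the arm, as the interface text tells. Its arguments: {"type":"object","properties":{"rows":{"type":"array"},"grip_force":{"type":"number"}},"required":["rows"]}

```bash
mkdir -p pics; cat > h.py <<'E'
import numpy as np, cv2
from bench import r
from scipy.spatial.transform import Rotation as R
def grab(n):
    g=r.grab_frame(n); np.savez(f'{n}.npz',**g); return g
def pts(g):
    d=g['depth'];K=g['K'];v,u=np.mgrid[:400,:640]
    c=np.stack([(u-K[0,2])/K[0,0]*d,(v-K[1,2])/K[1,1]*d,d],-1)
    T=g['world_from_camera']; return c@T[:3,:3].T+T[:3,3]
E
python3 - <<'E'
from h import *
for n in('top','side'):
    g=grab(n); cv2.imwrite(f'pics/{n}0.png',g['frame'][:,:,::-1]); print(n,g['world_from_camera'].round(3).tolist(),g['K'][0,0])
o=r.get_obs();print(o['tcp_pos'],o['orientation'],R.from_rotvec(o['orientation']).as_matrix().round(3))
E
```

```text
top [[0.0, -0.991, 0.134, 0.319], [-1.0, -0.002, -0.015, 0.065], [0.016, -0.134, -0.991, 0.963], [0.0, 0.0, 0.0, 1.0]] 390.80460050911336
side [[-0.945, -0.189, 0.265, 0.205], [-0.325, 0.516, -0.792, 0.706], [0.013, -0.835, -0.55, 0.524], [0.0, 0.0, 0.0, 1.0]] 391.3232588505805
[ 0.19468435 -0.64573641  0.21184672] [-3.10640267e+00 -4.58152295e-01  5.25016487e-04] [[ 0.957  0.289 -0.001]
 [ 0.289 -0.957  0.002]
 [-0.    -0.002 -1.   ]]
```

View pics/top0.png

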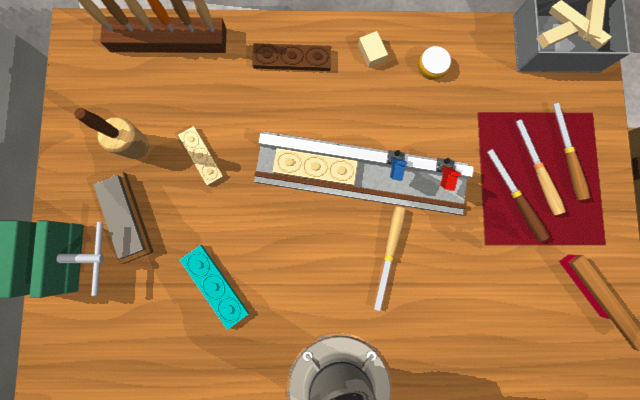

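View pics/side0.png

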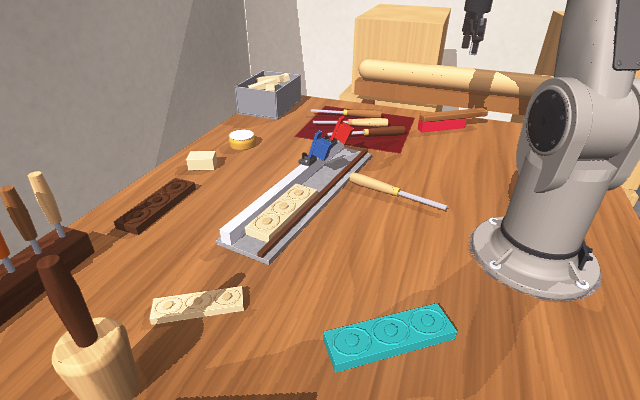

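The top view shows four candidates:
- Pale block in the channel, (315,167).
- Smaller pale block, (200,155).
- Turquoise block, (213,287).
- Walnut block, (291,56).

The one in the channel is the blank: it is pale and the larger of the two. The red flag is at (449,177) and the blue flag at (398,166), between the panel and red.

```bash
python3 - <<'E'
from h import *
G={n:dict(np.load(n+'.npz')) for n in('top','side')}
g=G['top'];P=pts(g);hsv=cv2.cvtColor(g['frame'],cv2.COLOR_RGB2HSV)
roi=np.zeros((400,640),bool);roi[125:220,250:475]=1
def rep(n,m,k=4):
    p=P[m&(g['depth']>0)];print(n,len(p),'mean',p.mean(0).round(4),'min',p.min(0).round(3),'max',p.max(0).round(3));return p
H,S,V=[hsv[...,i].astype(int) for i in range(3)]
fence=roi&(S<30)&(V>200); f=rep('fence',fence)
f=f[(f[:,2]>np.median(f[:,2])-.006)&(f[:,2]<np.median(f[:,2])+.006)]
print('fence z',np.median(f[:,2]))
line=cv2.fitLine(f[:,:2].astype(np.float32),cv2.DIST_HUBER,0,.01,.01).ravel();print(line)
ey=line[:2]*np.sign(line[1]);ex=np.array([ey[1],-ey[0]]);print('yaw of ey',np.degrees(np.arctan2(-ey[0],ey[1])))
c=line[2:]
def br(n,p):
    a=(p[:,:2]-c)@ex;b=(p[:,:2]-c)@ey
    print(n,len(p),'bx',np.percentile(a,[1,50,99]).round(4),'by',np.percentile(b,[1,50,99]).round(4),'z',np.percentile(p[:,2],[1,50,99]).round(4))
br('fence',f)
for n in G:
    g=G[n];P=pts(g);hsv=cv2.cvtColor(g['frame'],cv2.COLOR_RGB2HSV);H,S,V=[hsv[...,i].astype(int) for i in range(3)]
    near=(abs((P[...,:2]-c)@ex)<.12)&(abs((P[...,:2]-c)@ey)<.4)&(P[...,2]>.0)&(P[...,2]<.25)&(g['depth']>0)
    br(n+' red',P[near&((H<6)|(H>174))&(S>190)&(V>120)]); br(n+' blue',P[near&(H>100)&(H<125)&(S>130)&(V>80)])
    m=near&(H>15)&(H<32)&(S>40)&(S<140)&(V>170)&((P[...,:2]-c)@ex<0)&((P[...,:2]-c)@ex>-.09)
    br(n+' blank',P[m]); br(n+' dark hinge',P[near&(V<70)&(P[...,2]>.05)])
    br(n+' floor',P[near&(S<40)&(V>80)&(V<190)])
a=G['top']['frame'][120:225,245:480,::-1];b=G['side']['frame'][115:265,210:380,::-1]
a=cv2.resize(a,None,fx=3,fy=3,interpolation=2);b=cv2.resize(b,None,fx=1.8,fy=1.8)
o=np.zeros((a.shape[0]+b.shape[0],a.shape[1],3),np.uint8);o[:a.shape[0]]=a;o[a.shape[0]:,:b.shape[1]]=b
cv2.imwrite('pics/crop1.png',o)
np.savez('board.npz',c=c,ex=ex,ey=ey)
E
```

```text
fence 1913 mean [ 0.5408 -0.0338  0.0423] min [ 0.424 -0.323  0.009] max [0.602 0.192 0.061]
fence z 0.04608974004222022
[ 0.15319552  0.9881959   0.55119985 -0.02911126]
yaw of ey -8.812157
fence 1688 bx [-0.0124  0.0001  0.0119] by [-0.2914  0.0188  0.2195] z [0.0426 0.0461 0.0498]
top red 1952 bx [-0.1158 -0.0083  0.1181] by [-0.3994 -0.3623 -0.2151] z [0.0002 0.0037 0.1345]
top blue 256 bx [-0.0622 -0.0391 -0.0082] by [-0.1174 -0.1032 -0.0954] z [0.0732 0.1149 0.1393]
top blank 2633 bx [-0.0873 -0.0469 -0.0078] by [-0.0175  0.1123  0.397 ] z [0.012  0.0327 0.0396]
top dark hinge 94 bx [-0.0152  0.0083  0.015 ] by [-0.2372 -0.1214 -0.0898] z [0.0535 0.0595 0.0698]
top floor 4398 bx [-0.1027 -0.046   0.026 ] by [-0.3405 -0.1063  0.2197] z [0.0092 0.0135 0.0681]
side red 298 bx [-0.0674 -0.0405 -0.011 ] by [-0.316  -0.2143 -0.21  ] z [0.0019 0.098  0.1334]
side blue 331 bx [-0.0627 -0.0388 -0.0105] by [-0.1115 -0.0945 -0.0909] z [0.0693 0.101  0.1353]
side blank 2456 bx [-0.0887 -0.0505 -0.0077] by [-0.0104  0.1717  0.3989] z [0.0038 0.0311 0.038 ]
side dark hinge 93 bx [-0.0641 -0.0147  0.0137] by [-0.2392 -0.1046 -0.0892] z [0.0509 0.0634 0.1292]
side floor 3176 bx [-0.1042 -0.0377  0.0115] by [-0.2831 -0.0109  0.2265] z [0.0024 0.0125 0.0605]
```

View pics/crop1.png

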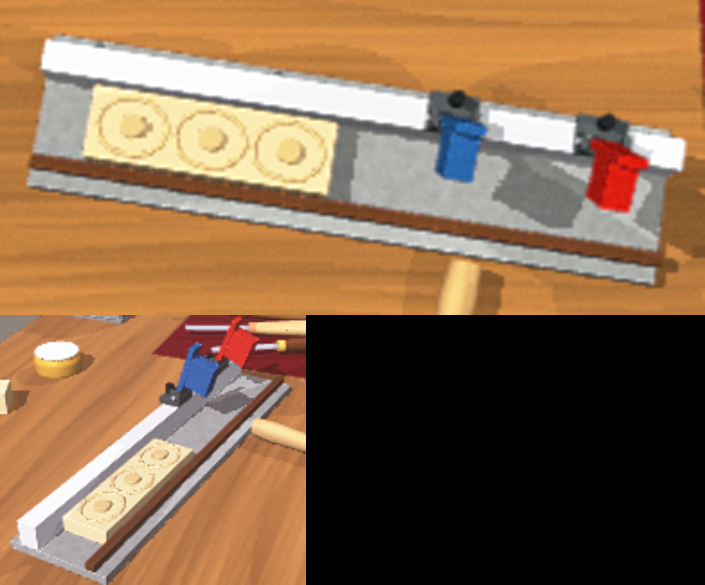

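The crop confirms the pale three-boss panel in the channel, with blue (455,145) and then red (612,170) further along. The sizes agree with the text: fence top 47 mm, hinge at about z 0.0605, stops 118 mm apart. I'll turn the tool to line up with the board, shut the fingers and travel.

Emit:
arm_command --rows '[{"fingers": -1, "az": 6.4}, {"fingers": -1, "az": 6.4}, {"fingers": -1, "az": 6.4}, {"fingers": -1, "az": 6.4}, {"fingers": -1, "x": 0.02, "y": -0.034}, {"fingers": -1, "x": 0.02, "y": -0.034}, {"fingers": -1, "x": 0.02, "y": -0.034}, {"fingers": -1, "x": 0.02, "y": -0.034}, {"fingers": -1, "x": 0.02, "y": -0.034}, {"fingers": -1, "x": 0.02, "y": -0.034}]'

```text
validation failed for argument at $.ro...
```

```bash
cat >> h.py <<'E'
B=np.load('board.npz') if __import__('os').path.exists('board.npz') else None
def st():
    o=r.get_obs();p=o['tcp_pos'];d=p[:2]-B['c'];M=R.from_rotvec(o['orientation']).as_matrix()
    print('t',round(o['clock'],2),'bx,by,z',np.round([d@B['ex'],d@B['ey'],p[2]],4),'F',np.round(o['contact_force'],1),'yaw err',np.degrees(np.arctan2(M[:2,0]@B['ey'],M[:2,0]@B['ex'])).round(2),'tilt',M[2].round(3),'q',np.round(o['joints'],2),'w',o['grip_width'])
E
python3 -c "from h import *;st()"
```

```text
t 0.1 bx,by,z [-0.2578 -0.664   0.2118] F [ 0.2  1.2 -0.2] yaw err 25.59 tilt [-0.    -0.002 -1.   ] q [ 1.17  0.48  0.02  1.56 -0.01  1.11 -0.08] w 0.08544996288392524
```

The call was refused, and the likely cause is that every field must be given in each row. I'll send one full row.

Emit:
arm_command --rows '[{"fingers": -1, "x": 0, "y": 0, "z": 0, "ax": 0, "ay": 0, "az": 6.4}]'

```text
clock: 0.18
tcp_pos: [0.1945, -0.6459, 0.212]
orientation: [-3.127, -0.284, 0.0]
contact_force: [-0.7, 0.4, -0.4]
grip_width: 0.0754
gripper_force: 0.0
```

Emit:
arm_command --rows '[{"fingers": -1, "x": 0, "y": 0, "z": 0, "ax": 0, "ay": 0, "az": 6.4}, {"fingers": -1, "x": 0, "y": 0, "z": 0, "ax": 0, "ay": 0, "az": 6.4}, {"fingers": -1, "x": 0, "y": 0, "z": 0, "ax": 0, "ay": 0, "az": 6.4}, {"fingers": -1, "x": 0.02, "y": -0.034, "z": 0, "ax": 0, "ay": 0, "az": 0}, {"fingers": -1, "x": 0.02, "y": -0.034, "z": 0, "ax": 0, "ay": 0, "az": 0}, {"fingers": -1, "x": 0.02, "y": -0.034, "z": 0, "ax": 0, "ay": 0, "az": 0}, {"fingers": -1, "x": 0.02, "y": -0.034, "z": 0, "ax": 0, "ay": 0, "az": 0}, {"fingers": -1, "x": 0.02, "y": -0.034, "z": 0, "ax": 0, "ay": 0, "az": 0}, {"fingers": -1, "x": 0.02, "y": -0.034, "z": 0, "ax": 0, "ay": 0, "az": 0}, {"fingers": -1, "x": 0.02, "y": -0.034, "z": 0, "ax": 0, "ay": 0, "az": 0}]'

```text
clock: 1.02
tcp_pos: [0.3704, -0.4307, 0.2124]
orientation: [-3.132, 0.242, 0.001]
contact_force: [0.3, -0.2, 0.8]
grip_width: -0.0001
gripper_force: 0.0
```

```bash
python3 -c "from h import *;st()"
```

```text
t 1.02 bx,by,z [-0.1172 -0.4245  0.2124] F [ 0.3 -0.2  0.8] yaw err -0.01 tilt [-0. -0. -1.] q [ 0.73  0.3   0.02  1.82 -0.01  1.02 -0.97] w -0.00013502904399724687
```

Emit:
arm_command --rows '[{"fingers": -1, "x": 0.025, "y": -0.033, "z": 0, "ax": 0, "ay": 0, "az": 0}, {"fingers": -1, "x": 0.025, "y": -0.033, "z": 0, "ax": 0, "ay": 0, "az": 0}, {"fingers": -1, "x": 0.025, "y": -0.033, "z": 0, "ax": 0, "ay": 0, "az": 0}, {"fingers": -1, "x": 0.025, "y": -0.033, "z": 0, "ax": 0, "ay": 0, "az": 0}, {"fingers": -1, "x": 0.025, "y": -0.033, "z": 0, "ax": 0, "ay": 0, "az": 0}, {"fingers": -1, "x": 0.025, "y": -0.033, "z": 0, "ax": 0, "ay": 0, "az": 0}, {"fingers": -1, "x": 0, "y": 0, "z": 0.035, "ax": 0, "ay": 0, "az": 0}, {"fingers": -1, "x": 0, "y": 0, "z": 0.035, "ax": 0, "ay": 0, "az": 0}, {"fingers": -1, "x": 0, "y": 0, "z": 0.01, "ax": 0, "ay": 0, "az": 0}, {"fingers": -1, "x": 0, "y": 0, "z": 0, "ax": 0, "ay": 0, "az": 0}]'

```text
clock: 1.85
tcp_pos: [0.5455, -0.2591, 0.1293]
orientation: [-3.13, 0.242, 0.011]
contact_force: [0.3, 0.5, -0.2]
grip_width: -0.0002
gripper_force: 0.0
```

```bash
python3 - <<'E'
from h import *
st()
a=grab('side')['frame'][60:260,200:460,::-1];cv2.imwrite('pics/s1.png',cv2.resize(a,None,fx=3,fy=3))
E
```

```text
t 1.85 bx,by,z [ 0.0296 -0.2282  0.1293] F [ 0.3  0.5 -0.2] yaw err -0.02 tilt [-0.007 -0.001 -1.   ] q [ 0.4   0.46 -0.07  1.8   0.04  0.9  -1.42] w -0.0002174451096668327
```

View pics/s1.png

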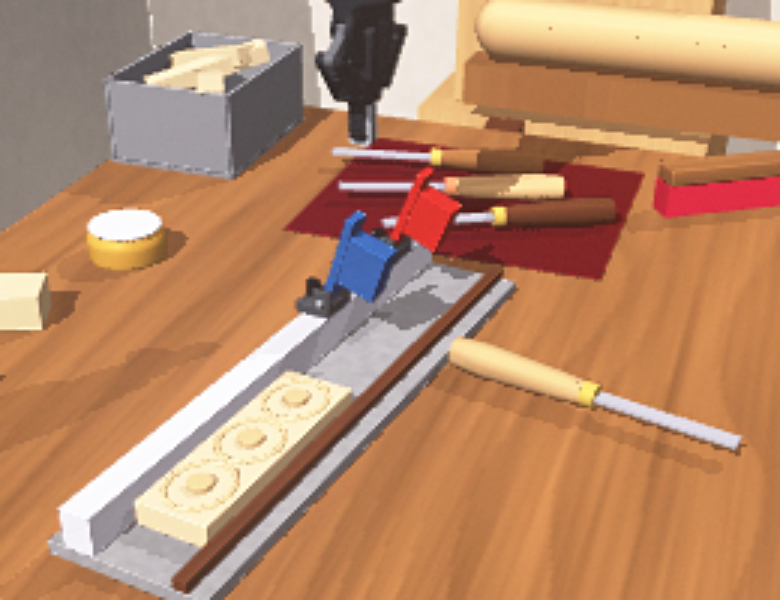

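The picture shows the closed fingers at (360,140) and red's tip at (425,175), both flags still up. I'll check the fingertip position by projecting it.

```bash
python3 - <<'E'
from h import *
g=dict(np.load('side.npz'));T=np.linalg.inv(g['world_from_camera'])
def pr(n,bx,by,z):
    p=np.r_[B['c']+bx*B['ex']+by*B['ey'],z];c=T[:3,:3]@p+T[:3,3];u=g['K']@c/c[2];print(n,((u[:2]-[200,60])*3).round())
pr('tip',.0296,-.2282,.110)
pr('redtip',-.045,-.2105,.1335); pr('hinge',-.0105,-.2215,.0605)
P=pts(g);m=np.zeros((400,640),bool);m[100:110,314:326]=1;m&=(g['frame'].max(2)<120)|(P[...,2]>.08)
p=P[m&(P[...,2]>.08)];d=p[:,:2]-B['c'];print(len(p),np.percentile(d@B['ex'],[5,50,95]),np.percentile(d@B['ey'],[5,50,95]),p[:,2].min())
E
```

```text
tip [361. 180.]
redtip [427. 178.]
hinge [396. 241.]
79 [0.01752739 0.02276787 0.0356666 ] [-0.23186686 -0.21783082 -0.21265286] 0.14810352420160355
```

```bash
python3 - <<'E'
from h import *
for n in('side','top'):
    g=grab(n);P=pts(g);d=P[...,:2]-B['c'];bx=d@B['ex'];by=d@B['ey']
    m=(abs(bx-.0296)<.05)&(abs(by+.228)<.05)&(P[...,2]>.07)&(P[...,2]<.2)&(g['depth']>0)&(bx>-.01)
    z=P[...,2][m]
    print(n,m.sum(),z.min() if m.any() else 0)
    for lo in np.arange(.08,.2,.01):
        k=m&(P[...,2]>=lo)&(P[...,2]<lo+.01)
        if k.sum():print(lo.round(2),k.sum(),bx[k].min().round(3),bx[k].max().round(3),by[k].min().round(3),by[k].max().round(3))
    if n=='side': a=g['frame'][60:160,260:360,::-1];cv2.imwrite('pics/s2.png',cv2.resize(a,None,fx=5,fy=5))
st()
E
```

```text
side 164 0.07120428712040833
0.15 22 0.018 0.039 -0.229 -0.213
0.16 31 0.018 0.036 -0.229 -0.212
0.17 37 0.018 0.036 -0.231 -0.213
0.18 29 0.018 0.039 -0.237 -0.211
0.19 44 0.017 0.042 -0.263 -0.195
top 98 0.07027648561494793
0.15 5 0.021 0.026 -0.234 -0.22
0.16 19 0.021 0.027 -0.241 -0.216
0.17 22 0.021 0.028 -0.242 -0.215
0.18 17 0.021 0.026 -0.235 -0.216
0.19 18 0.019 0.025 -0.255 -0.214
t 2.0 bx,by,z [ 0.0334 -0.2295  0.1344] F [ 0.4 -0.2 -0.4] yaw err -0.09 tilt [ 0.002  0.001 -1.   ] q [ 0.4   0.45 -0.07  1.79  0.04  0.9  -1.42] w 0.0001140552734208964
```

View pics/s2.png

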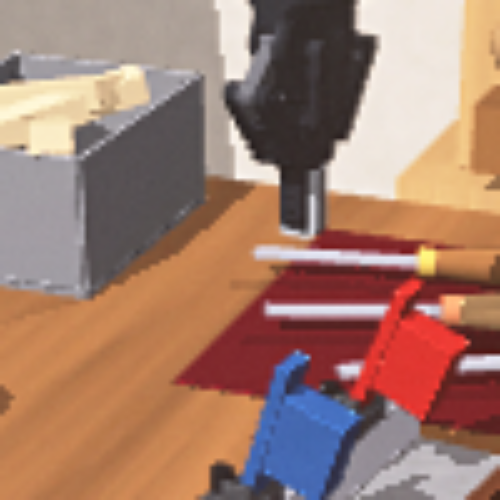

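The close-up shows the fingertips at (300,230), at about z 0.148. That is higher than the nominal 0.115, and the flags are untouched. I'll lower 30 mm, which clears the fence either way, centre on the flag and check again.

Emit:
arm_command --rows '[{"fingers": -1, "x": 0, "y": -0.007, "z": 0.015, "ax": 0, "ay": 0, "az": 0}, {"fingers": -1, "x": 0, "y": 0, "z": 0.015, "ax": 0, "ay": 0, "az": 0}, {"fingers": -1, "x": 0, "y": 0, "z": 0, "ax": 0, "ay": 0, "az": 0}, {"fingers": -1, "x": 0, "y": 0, "z": 0, "ax": 0, "ay": 0, "az": 0}, {"fingers": -1, "x": 0, "y": 0, "z": 0, "ax": 0, "ay": 0, "az": 0}]'

```text
clock: 2.42
tcp_pos: [0.5503, -0.254, 0.1046]
orientation: [3.131, -0.243, 0.004]
contact_force: [0.2, 0.1, 0.3]
grip_width: -0.0
gripper_force: 0.0
```

```bash
cat > tip.py <<'E'
from h import *
st()
g=grab('side');P=pts(g);d=P[...,:2]-B['c'];bx=d@B['ex'];by=d@B['ey']
m=(bx>.005)&(bx<.07)&(abs(by+.225)<.05)&(P[...,2]>.07)&(P[...,2]<.2)&(g['depth']>0)
for lo in np.arange(.07,.2,.01):
    k=m&(P[...,2]>=lo)&(P[...,2]<lo+.01)
    if k.sum():print(lo.round(2),k.sum(),bx[k].min().round(3),bx[k].max().round(3),by[k].min().round(3),by[k].max().round(3))
E
python3 tip.py
```

```text
t 2.42 bx,by,z [ 0.0336 -0.2224  0.1046] F [0.2 0.1 0.3] yaw err -0.06 tilt [ 0.003  0.001 -1.   ] q [ 0.39  0.48 -0.07  1.82  0.05  0.84 -1.44] w -3.672280913629189e-05
0.12 13 0.022 0.041 -0.225 -0.212
0.13 31 0.02 0.038 -0.224 -0.205
0.14 36 0.02 0.039 -0.228 -0.205
0.15 33 0.02 0.039 -0.228 -0.204
0.16 33 0.019 0.038 -0.251 -0.192
0.17 70 0.018 0.044 -0.254 -0.181
0.18 62 0.016 0.044 -0.265 -0.176
0.19 69 0.014 0.037 -0.271 -0.175
```

Emit:
arm_command --rows '[{"fingers": -1, "x": -0.018, "y": 0, "z": 0.001, "ax": 0, "ay": 0, "az": 0}, {"fingers": -1, "x": -0.018, "y": 0, "z": 0.001, "ax": 0, "ay": 0, "az": 0}, {"fingers": -1, "x": -0.018, "y": 0, "z": 0.003, "ax": 0, "ay": 0, "az": 0}, {"fingers": -1, "x": -0.014, "y": 0, "z": 0.003, "ax": 0, "ay": 0, "az": 0}, {"fingers": -1, "x": 0, "y": 0, "z": 0, "ax": 0, "ay": 0, "az": 0}, {"fingers": -1, "x": 0, "y": 0, "z": 0, "ax": 0, "ay": 0, "az": 0}]'

```text
clock: 2.97
tcp_pos: [0.4827, -0.2432, 0.0958]
orientation: [3.132, -0.243, 0.002]
contact_force: [0.4, -0.6, 0.4]
grip_width: -0.0
gripper_force: 0.0
```

```bash
cat > flag.py <<'E'
from h import *
st()
def flag(n):
    g=grab(n);P=pts(g);d=P[...,:2]-B['c'];bx=d@B['ex'];by=d@B['ey'];h=cv2.cvtColor(g['frame'],cv2.COLOR_RGB2HSV).astype(int);H,S,V=h[...,0],h[...,1],h[...,2]
    for c,k,y in(('red',((H<6)|(H>174))&(S>180)&(V>90),-.2215),('blue',(H>100)&(H<125)&(S>130)&(V>80),-.1035)):
        m=k&(abs(bx+.04)<.07)&(abs(by-y)<.03)&(P[...,2]>.015)&(P[...,2]<.16)
        if m.sum()>5: print(n,c,m.sum(),'bx',np.percentile(bx[m],[2,98]).round(3),'by',np.percentile(by[m],[2,50,98]).round(3),'z',np.percentile(P[...,2][m],[2,98]).round(3))
    return g
g=flag('side');flag('top')
cv2.imwrite('pics/f.png',cv2.resize(g['frame'][60:260,200:460,::-1],None,fx=3,fy=3))
E
python3 flag.py
```

```text
t 2.97 bx,by,z [-0.0349 -0.222   0.0958] F [ 0.4 -0.6  0.4] yaw err -0.06 tilt [ 0.002  0.    -1.   ] q [ 0.42  0.4  -0.08  1.98  0.05  0.76 -1.42] w -4.9986749522647966e-05
side red 304 bx [-0.078 -0.018] by [-0.23  -0.214 -0.21 ] z [0.057 0.12 ]
side blue 340 bx [-0.061 -0.013] by [-0.113 -0.095 -0.092] z [0.071 0.135]
top red 254 bx [-0.077 -0.033] by [-0.236 -0.219 -0.215] z [0.068 0.123]
top blue 256 bx [-0.062 -0.012] by [-0.117 -0.103 -0.096] z [0.08  0.138]
```

Red has turned to about 0.85 rad, as the arc predicted. Next I'll continue the arc.

Emit:
arm_command --rows '[{"fingers": -1, "x": -0.007, "y": 0, "z": 0.006, "ax": 0, "ay": 0, "az": 0}, {"fingers": -1, "x": -0.007, "y": 0, "z": 0.006, "ax": 0, "ay": 0, "az": 0}, {"fingers": -1, "x": -0.005, "y": 0, "z": 0.008, "ax": 0, "ay": 0, "az": 0}, {"fingers": -1, "x": -0.004, "y": 0, "z": 0.008, "ax": 0, "ay": 0, "az": 0}, {"fingers": -1, "x": -0.002, "y": 0, "z": 0.006, "ax": 0, "ay": 0, "az": 0}, {"fingers": -1, "x": -0.002, "y": 0, "z": 0.005, "ax": 0, "ay": 0, "az": 0}, {"fingers": -1, "x": 0, "y": 0, "z": 0, "ax": 0, "ay": 0, "az": 0}, {"fingers": -1, "x": 0, "y": 0, "z": 0, "ax": 0, "ay": 0, "az": 0}]'

```text
clock: 3.73
tcp_pos: [0.4549, -0.2383, 0.0552]
orientation: [-3.132, 0.242, 0.002]
contact_force: [-0.3, -0.4, -0.2]
grip_width: -0.0004
gripper_force: 0.0
```

```bash
python3 flag.py
```

```text
t 3.73 bx,by,z [-0.0631 -0.2214  0.0552] F [-0.3 -0.4 -0.2] yaw err -0.01 tilt [-0.001 -0.    -1.   ] q [ 0.42  0.43 -0.08  2.06  0.05  0.65 -1.41] w -0.00040080347599678363
side red 321 bx [-0.086 -0.015] by [-0.232 -0.214 -0.211] z [0.028 0.074]
side blue 338 bx [-0.062 -0.013] by [-0.112 -0.095 -0.092] z [0.071 0.135]
top red 131 bx [-0.086 -0.009] by [-0.236 -0.222 -0.215] z [0.036 0.078]
top blue 255 bx [-0.061 -0.012] by [-0.117 -0.103 -0.096] z [0.079 0.138]
```

Emit:
arm_command --rows '[{"fingers": -1, "x": 0, "y": 0, "z": 0.003, "ax": 0, "ay": 0, "az": 0}, {"fingers": -1, "x": 0, "y": 0, "z": 0.002, "ax": 0, "ay": 0, "az": 0}, {"fingers": -1, "x": 0, "y": 0, "z": 0.001, "ax": 0, "ay": 0, "az": 0}, {"fingers": -1, "x": 0, "y": 0, "z": 0, "ax": 0, "ay": 0, "az": 0}, {"fingers": -1, "x": 0, "y": 0, "z": 0, "ax": 0, "ay": 0, "az": 0}]'

```text
clock: 4.25
tcp_pos: [0.4555, -0.2384, 0.0496]
orientation: [-3.132, 0.242, 0.0]
contact_force: [0.9, 0.0, -1.0]
grip_width: 0.0001
gripper_force: 0.0
```

```bash
python3 flag.py
```

```text
t 4.25 bx,by,z [-0.0626 -0.2215  0.0496] F [ 0.9  0.  -1. ] yaw err -0.01 tilt [-0. -0. -1.] q [ 0.42  0.44 -0.08  2.06  0.06  0.64 -1.42] w 0.00013808454299762805
side red 306 bx [-0.086 -0.017] by [-0.231 -0.214 -0.21 ] z [0.025 0.069]
side blue 336 bx [-0.062 -0.013] by [-0.112 -0.095 -0.092] z [0.072 0.135]
top red 123 bx [-0.087 -0.009] by [-0.236 -0.222 -0.215] z [0.037 0.073]
top blue 255 bx [-0.061 -0.012] by [-0.117 -0.103 -0.096] z [0.078 0.138]
```

Still no end-stop force, so I'll press on in 1 mm steps.

Emit:
arm_command --rows '[{"fingers": -1, "x": 0, "y": 0, "z": 0.001, "ax": 0, "ay": 0, "az": 0}, {"fingers": -1, "x": 0, "y": 0, "z": 0.001, "ax": 0, "ay": 0, "az": 0}, {"fingers": -1, "x": 0, "y": 0, "z": 0.001, "ax": 0, "ay": 0, "az": 0}, {"fingers": -1, "x": 0, "y": 0, "z": 0, "ax": 0, "ay": 0, "az": 0}]'

```text
clock: 4.68
tcp_pos: [0.4554, -0.2384, 0.0465]
orientation: [-3.132, 0.242, 0.0]
contact_force: [-1.4, 0.5, -0.3]
grip_width: -0.0001
gripper_force: 0.0
```

```bash
python3 flag.py
```

```text
t 4.68 bx,by,z [-0.0626 -0.2215  0.0465] F [-1.4  0.5 -0.3] yaw err -0.01 tilt [-0. -0. -1.] q [ 0.42  0.45 -0.08  2.07  0.06  0.63 -1.42] w -6.158629992115936e-05
side red 306 bx [-0.087 -0.016] by [-0.231 -0.214 -0.211] z [0.023 0.065]
side blue 338 bx [-0.062 -0.013] by [-0.112 -0.095 -0.091] z [0.071 0.135]
top red 123 bx [-0.087 -0.01 ] by [-0.236 -0.222 -0.215] z [0.03  0.069]
top blue 254 bx [-0.062 -0.013] by [-0.117 -0.103 -0.096] z [0.081 0.138]
```

Emit:
arm_command --rows '[{"fingers": -1, "x": 0, "y": 0, "z": 0.001, "ax": 0, "ay": 0, "az": 0}, {"fingers": -1, "x": 0, "y": 0, "z": 0.001, "ax": 0, "ay": 0, "az": 0}, {"fingers": -1, "x": 0, "y": 0, "z": 0, "ax": 0, "ay": 0, "az": 0}]'

```text
clock: 5.03
tcp_pos: [0.4555, -0.2385, 0.0445]
orientation: [3.132, -0.242, -0.0]
contact_force: [0.2, 0.2, 0.8]
grip_width: -0.0002
gripper_force: 0.0
```

Emit:
arm_command --rows '[{"fingers": -1, "x": 0, "y": 0, "z": 0.001, "ax": 0, "ay": 0, "az": 0}, {"fingers": -1, "x": 0, "y": 0, "z": 0, "ax": 0, "ay": 0, "az": 0}]'

```text
clock: 5.2
tcp_pos: [0.4555, -0.2385, 0.0443]
orientation: [3.132, -0.242, -0.0]
contact_force: [-2.5, 0.8, 8.5]
grip_width: -0.0
gripper_force: 4.0
```

```bash
python3 flag.py
```

```text
t 5.2 bx,by,z [-0.0625 -0.2216  0.0443] F [-2.5  0.8  8.5] yaw err -0.02 tilt [-0.  0. -1.] q [ 0.42  0.45 -0.08  2.07  0.06  0.62 -1.42] w -7.807761228067902e-06
side red 298 bx [-0.087 -0.015] by [-0.231 -0.214 -0.21 ] z [0.021 0.064]
side blue 339 bx [-0.061 -0.013] by [-0.111 -0.095 -0.091] z [0.071 0.135]
top red 120 bx [-0.086 -0.009] by [-0.236 -0.222 -0.215] z [0.03  0.067]
top blue 255 bx [-0.062 -0.011] by [-0.117 -0.103 -0.096] z [0.078 0.138]
```

The end stop is reached: 8.5 N upward, and red's top at z 0.064. The real fingertips therefore sit about 20 mm above the reported TCP. Next I'll lift and go to the panel's rear end.

Emit:
arm_command --rows '[{"fingers": -1, "x": 0, "y": 0, "z": -0.02, "ax": 0, "ay": 0, "az": 0}, {"fingers": -1, "x": 0, "y": 0, "z": -0.04, "ax": 0, "ay": 0, "az": 0}, {"fingers": -1, "x": 0, "y": 0, "z": -0.04, "ax": 0, "ay": 0, "az": 0}, {"fingers": -1, "x": 0, "y": 0, "z": -0.03, "ax": 0, "ay": 0, "az": 0}, {"fingers": -1, "x": 0.003, "y": -0.04, "z": 0, "ax": 0, "ay": 0, "az": 0}, {"fingers": -1, "x": 0.003, "y": -0.04, "z": 0, "ax": 0, "ay": 0, "az": 0}, {"fingers": -1, "x": 0.003, "y": -0.04, "z": 0, "ax": 0, "ay": 0, "az": 0}, {"fingers": -1, "x": 0.003, "y": -0.04, "z": 0, "ax": 0, "ay": 0, "az": 0}, {"fingers": -1, "x": 0.003, "y": -0.04, "z": 0, "ax": 0, "ay": 0, "az": 0}, {"fingers": -1, "x": 0.003, "y": -0.04, "z": 0, "ax": 0, "ay": 0, "az": 0}]'

```text
clock: 6.13
tcp_pos: [0.5102, -0.0022, 0.1739]
orientation: [3.132, -0.242, 0.001]
contact_force: [1.2, -0.8, 1.0]
grip_width: -0.0001
gripper_force: 0.0
```

Emit:
arm_command --rows '[{"fingers": -1, "x": 0, "y": -0.04, "z": 0, "ax": 0, "ay": 0, "az": 0}, {"fingers": -1, "x": 0, "y": -0.04, "z": 0, "ax": 0, "ay": 0, "az": 0}, {"fingers": -1, "x": 0, "y": -0.04, "z": 0, "ax": 0, "ay": 0, "az": 0}, {"fingers": -1, "x": 0, "y": -0.04, "z": 0, "ax": 0, "ay": 0, "az": 0}, {"fingers": -1, "x": 0, "y": -0.04, "z": 0, "ax": 0, "ay": 0, "az": 0}, {"fingers": -1, "x": 0, "y": 0, "z": 0, "ax": 0, "ay": 0, "az": 0}, {"fingers": -1, "x": 0, "y": 0, "z": 0, "ax": 0, "ay": 0, "az": 0}]'

```text
clock: 6.72
tcp_pos: [0.5403, 0.1968, 0.1735]
orientation: [-3.132, 0.233, 0.001]
contact_force: [-0.1, -1.4, -0.3]
grip_width: -0.0001
gripper_force: 0.0
```

```bash
cat > blank.py <<'E'
from h import *
from flag import g,flag
for n in('side','top'):
    g=grab(n);P=pts(g);d=P[...,:2]-B['c'];bx=d@B['ex'];by=d@B['ey'];h=cv2.cvtColor(g['frame'],cv2.COLOR_RGB2HSV).astype(int);H,S,V=h[...,0],h[...,1],h[...,2]
    m=(H>15)&(H<32)&(S>30)&(S<140)&(V>110)&(bx<-.008)&(bx>-.08)&(by<.235)&(by>-.25)&(P[...,2]>.027)&(P[...,2]<.045)
    print(n,'blank',m.sum(),'bx',np.percentile(bx[m],[1,99]).round(3),'by',np.percentile(by[m],[.5,99.5]).round(4),'z',np.median(P[...,2][m]))
E
python3 blank.py
```

```text
t 6.72 bx,by,z [-0.0454  0.2216  0.1735] F [-0.1 -1.4 -0.3] yaw err 0.29 tilt [-0.    -0.001 -1.   ] q [-0.22  0.37 -0.29  1.82  0.13  0.96 -2.29] w -0.00013738242470663083
side red 329 bx [-0.086 -0.016] by [-0.232 -0.215 -0.21 ] z [0.022 0.064]
side blue 135 bx [-0.062 -0.01 ] by [-0.113 -0.096 -0.093] z [0.07  0.136]
top red 318 bx [-0.086 -0.011] by [-0.236 -0.225 -0.215] z [0.057 0.067]
top blue 213 bx [-0.062 -0.012] by [-0.117 -0.105 -0.096] z [0.078 0.138]
side blank 1391 bx [-0.076 -0.016] by [-0.0149  0.1836] z 0.032564315606896876
top blank 172 bx [-0.052 -0.015] by [-0.019   0.0253] z 0.033139293319665586
```

Red stays down, blue is up, and the panel spans by -0.016 to 0.183. Now I'll descend behind it.

Emit:
arm_command --rows '[{"fingers": -1, "x": 0, "y": -0.003, "z": 0.04, "ax": 0, "ay": 0, "az": 0}, {"fingers": -1, "x": 0, "y": 0, "z": 0.04, "ax": 0, "ay": 0, "az": 0}, {"fingers": -1, "x": 0, "y": 0, "z": 0.04, "ax": 0, "ay": 0, "az": 0}, {"fingers": -1, "x": 0, "y": 0, "z": 0.03, "ax": 0, "ay": 0, "az": 0}, {"fingers": -1, "x": 0, "y": 0, "z": 0, "ax": 0, "ay": 0, "az": 0}, {"fingers": -1, "x": 0, "y": 0, "z": 0, "ax": 0, "ay": 0, "az": 0}]'

```text
clock: 7.42
tcp_pos: [0.5404, 0.1947, 0.0229]
orientation: [3.13, -0.244, -0.004]
contact_force: [-0.2, 0.1, 0.5]
grip_width: 0.0001
gripper_force: 0.0
```

```bash
python3 - <<'E'
from h import *
st()
g=grab('side');P=pts(g);d=P[...,:2]-B['c'];bx=d@B['ex'];by=d@B['ey']
m=(abs(bx+.045)<.03)&(abs(by-.225)<.035)&(P[...,2]>.015)&(P[...,2]<.12)
for lo in np.arange(.01,.12,.01):
    k=m&(P[...,2]>=lo)&(P[...,2]<lo+.01)
    if k.sum():print(lo.round(2),k.sum(),bx[k].min().round(3),bx[k].max().round(3),by[k].min().round(3),by[k].max().round(3))
cv2.imwrite('pics/s4.png',cv2.resize(g['frame'][100:300,150:400,::-1],None,fx=3,fy=3))
E
```

```text
t 7.42 bx,by,z [-0.0449  0.2195  0.0229] F [-0.2  0.1  0.5] yaw err -0.12 tilt [-0.003  0.002 -1.   ] q [-0.26  0.57 -0.25  1.92  0.22  0.68 -2.37] w 6.856644638181479e-05
0.04 20 -0.057 -0.039 0.215 0.233
0.05 61 -0.057 -0.037 0.208 0.236
0.06 66 -0.058 -0.038 0.207 0.236
0.07 54 -0.058 -0.039 0.208 0.236
0.08 56 -0.06 -0.041 0.192 0.252
0.09 148 -0.06 -0.034 0.19 0.26
0.1 103 -0.063 -0.03 0.19 0.26
0.11 99 -0.064 -0.028 0.206 0.26
```

View pics/s4.png

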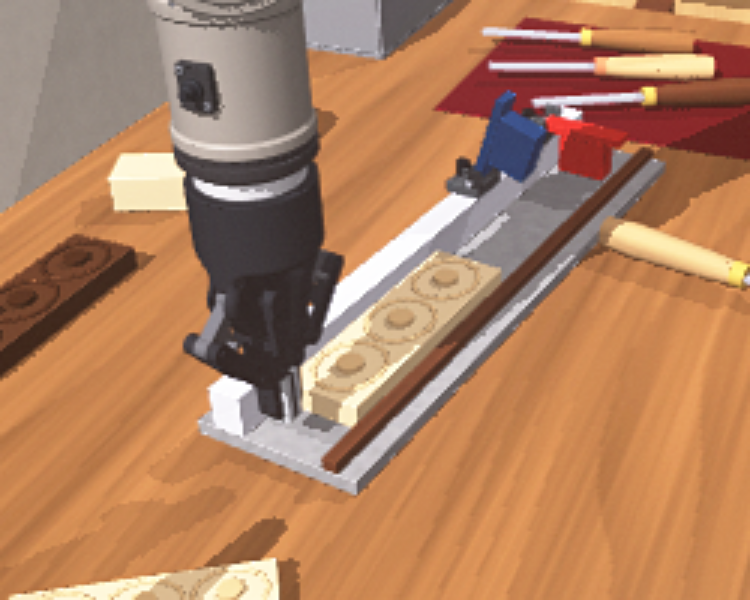

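The fingers (285,400) are behind the panel's end (325,400), centred in the channel, and red is down at (590,150). I'll lower 19 mm and start the push gently.

Emit:
arm_command --rows '[{"fingers": -1, "x": 0, "y": 0, "z": 0.01, "ax": 0, "ay": 0, "az": 0}, {"fingers": -1, "x": 0, "y": 0, "z": 0.008, "ax": 0, "ay": 0, "az": 0}, {"fingers": -1, "x": 0, "y": 0, "z": 0, "ax": 0, "ay": 0, "az": 0}, {"fingers": -1, "x": 0, "y": 0.006, "z": 0, "ax": 0, "ay": 0, "az": 0}, {"fingers": -1, "x": 0, "y": 0.008, "z": 0, "ax": 0, "ay": 0, "az": 0}, {"fingers": -1, "x": 0, "y": 0.008, "z": 0, "ax": 0, "ay": 0, "az": 0}, {"fingers": -1, "x": 0, "y": 0.008, "z": 0, "ax": 0, "ay": 0, "az": 0}, {"fingers": -1, "x": 0, "y": 0.008, "z": 0, "ax": 0, "ay": 0, "az": 0}, {"fingers": -1, "x": 0, "y": 0, "z": 0, "ax": 0, "ay": 0, "az": 0}]'

```text
clock: 8.22
tcp_pos: [0.5353, 0.1562, 0.0058]
orientation: [3.131, -0.246, -0.0]
contact_force: [0.2, -0.5, -0.6]
grip_width: -0.0
gripper_force: 0.0
```

```bash
python3 blank.py
```

```text
t 8.22 bx,by,z [-0.0441  0.1807  0.0058] F [ 0.2 -0.5 -0.6] yaw err -0.17 tilt [-0.     0.001 -1.   ] q [-0.21  0.58 -0.24  1.97  0.23  0.62 -2.33] w -5.959164028356215e-06
side red 333 bx [-0.087 -0.017] by [-0.233 -0.215 -0.211] z [0.021 0.064]
side blue 132 bx [-0.062 -0.01 ] by [-0.114 -0.097 -0.092] z [0.07  0.136]
top red 114 bx [-0.04  -0.009] by [-0.236 -0.227 -0.216] z [0.06  0.068]
top blue 153 bx [-0.057 -0.019] by [-0.116 -0.105 -0.096] z [0.111 0.139]
side blank 1172 bx [-0.076 -0.017] by [-0.0272  0.171 ] z 0.03254932615088521Traceback (most recent call last):
  File "blank.py", line 6, in <module>
    print(n,'blank',m.sum(),'bx',np.percentile(bx[m],[1,99]).round(3),'by',np.percentile(by[m],[.5,99.5]).round(4),'z',np.median(P[...,2][m]))
                                 ~~~~~~~~~~~~~^^^^^^^^^^^^^^
    return _quantile_unchecked(
        a, q, axis, out, overwrite_input, method, keepdims, weights)
    return _ureduce(a,
                    func=_quantile_ureduce_func,
    ...<5 lines>...
                    overwrite_input=overwrite_input,
                    method=method)
    r = func(a, **kwargs)
    result = _quantile(arr,
                       quantiles=q,
    ...<2 lines>...
                       out=out,
                       weights=wgt)
    slices_having_nans = np.isnan(arr[-1, ...])
                                  ~~~^^^^^^^^^
IndexError: index -1 is out of bounds for axis 0 with size 0
```

Emit:
arm_command --rows '[{"fingers": -1, "x": 0, "y": 0.01, "z": 0, "ax": 0, "ay": 0, "az": 0}, {"fingers": -1, "x": 0, "y": 0.015, "z": 0, "ax": 0, "ay": 0, "az": 0}, {"fingers": -1, "x": 0, "y": 0.018, "z": 0, "ax": 0, "ay": 0, "az": 0}, {"fingers": -1, "x": 0, "y": 0.018, "z": 0, "ax": 0, "ay": 0, "az": 0}, {"fingers": -1, "x": 0, "y": 0.018, "z": 0, "ax": 0, "ay": 0, "az": 0}, {"fingers": -1, "x": 0, "y": 0.018, "z": 0, "ax": 0, "ay": 0, "az": 0}, {"fingers": -1, "x": 0, "y": 0.018, "z": 0, "ax": 0, "ay": 0, "az": 0}, {"fingers": -1, "x": 0, "y": 0.015, "z": 0, "ax": 0, "ay": 0, "az": 0}, {"fingers": -1, "x": 0, "y": 0.01, "z": 0, "ax": 0, "ay": 0, "az": 0}, {"fingers": -1, "x": 0, "y": 0.006, "z": 0, "ax": 0, "ay": 0, "az": 0}]'

```text
clock: 9.25
tcp_pos: [0.5129, 0.0135, 0.0058]
orientation: [3.132, -0.244, 0.0]
contact_force: [0.5, 1.4, 1.2]
grip_width: 0.0006
gripper_force: 1.1
```

Emit:
arm_command --rows '[{"fingers": -1, "x": 0, "y": 0.004, "z": 0, "ax": 0, "ay": 0, "az": 0}, {"fingers": -1, "x": 0, "y": 0.004, "z": 0, "ax": 0, "ay": 0, "az": 0}, {"fingers": -1, "x": 0, "y": 0, "z": 0, "ax": 0, "ay": 0, "az": 0}, {"fingers": -1, "x": 0, "y": 0, "z": 0, "ax": 0, "ay": 0, "az": 0}]'

```text
clock: 9.58
tcp_pos: [0.5117, 0.007, 0.0056]
orientation: [3.132, -0.241, -0.001]
contact_force: [1.1, 0.2, -0.4]
grip_width: 0.0003
gripper_force: 0.0
```

```bash
sed -i 's/^    print(n,.blank/    if m.any(): print(n,"blank/; s/"blank'"'"'/"blank"/' blank.py; python3 blank.py
```

```text
t 9.58 bx,by,z [-0.0446  0.0296  0.0056] F [ 1.1  0.2 -0.4] yaw err 0.02 tilt [-0.  0. -1.] q [ 0.06  0.53 -0.25  2.08  0.23  0.56 -2.07] w 0.00026951353535713
side red 332 bx [-0.087 -0.017] by [-0.233 -0.215 -0.211] z [0.022 0.064]
side blue 156 bx [-0.062 -0.018] by [-0.113 -0.095 -0.092] z [0.072 0.136]
side blank 772 bx [-0.076 -0.017] by [-0.1774  0.0198] z 0.032328336863168744
top blank 131 bx [-0.074 -0.052] by [-0.0257  0.017 ] z 0.03323985369576932
```

Emit:
arm_command --rows '[{"fingers": -1, "x": 0, "y": 0.006, "z": 0, "ax": 0, "ay": 0, "az": 0}, {"fingers": -1, "x": 0, "y": 0.008, "z": 0, "ax": 0, "ay": 0, "az": 0}, {"fingers": -1, "x": 0, "y": 0.006, "z": 0, "ax": 0, "ay": 0, "az": 0}, {"fingers": -1, "x": 0, "y": 0.004, "z": 0, "ax": 0, "ay": 0, "az": 0}, {"fingers": -1, "x": 0, "y": 0.002, "z": 0, "ax": 0, "ay": 0, "az": 0}, {"fingers": -1, "x": 0, "y": 0, "z": 0, "ax": 0, "ay": 0, "az": 0}, {"fingers": -1, "x": 0, "y": 0, "z": 0, "ax": 0, "ay": 0, "az": 0}]'

```text
clock: 10.37
tcp_pos: [0.5077, -0.0192, 0.0057]
orientation: [3.132, -0.243, -0.0]
contact_force: [-0.1, 0.1, 0.1]
grip_width: 0.0003
gripper_force: 0.0
```

Emit:
arm_command --rows '[{"fingers": -1, "x": 0, "y": 0.002, "z": 0, "ax": 0, "ay": 0, "az": 0}, {"fingers": -1, "x": 0, "y": 0, "z": 0, "ax": 0, "ay": 0, "az": 0}]'

```text
clock: 10.53
tcp_pos: [0.5075, -0.0209, 0.0057]
orientation: [-3.132, 0.242, -0.0]
contact_force: [-0.0, 0.2, 0.2]
grip_width: 0.0002
gripper_force: 0.1
```

```bash
python3 blank.py
```

```text
t 10.53 bx,by,z [-0.0444  0.0014  0.0057] F [-0.   0.2  0.2] yaw err -0.01 tilt [ 0. -0. -1.] q [ 0.12  0.52 -0.25  2.09  0.23  0.56 -2.02] w 0.00018614321953108043
side red 291 bx [-0.087 -0.016] by [-0.232 -0.215 -0.21 ] z [0.029 0.064]
side blue 102 bx [-0.063 -0.03 ] by [-0.113 -0.099 -0.093] z [0.071 0.136]
side blank 697 bx [-0.075 -0.017] by [-0.2057 -0.0077] z 0.032325001187056834
top blank 201 bx [-0.074 -0.049] by [-0.0691 -0.0109] z 0.03312634512001511
```

Next come 1 mm steps until the flag pushes back.

Emit:
arm_command --rows '[{"fingers": -1, "x": 0, "y": 0.001, "z": 0, "ax": 0, "ay": 0, "az": 0}, {"fingers": -1, "x": 0, "y": 0.001, "z": 0, "ax": 0, "ay": 0, "az": 0}, {"fingers": -1, "x": 0, "y": 0, "z": 0, "ax": 0, "ay": 0, "az": 0}]'

```text
clock: 10.98
tcp_pos: [0.5072, -0.0229, 0.0057]
orientation: [-3.132, 0.242, -0.0]
contact_force: [-0.5, 0.2, -0.0]
grip_width: -0.0003
gripper_force: 0.3
```

Emit:
arm_command --rows '[{"fingers": -1, "x": 0, "y": 0.001, "z": 0, "ax": 0, "ay": 0, "az": 0}, {"fingers": -1, "x": 0, "y": 0, "z": 0, "ax": 0, "ay": 0, "az": 0}]'

```text
clock: 11.15
tcp_pos: [0.507, -0.0239, 0.0057]
orientation: [3.132, -0.242, 0.0]
contact_force: [0.5, 0.6, -0.4]
grip_width: 0.0002
gripper_force: 0.3
```

Emit:
arm_command --rows '[{"fingers": -1, "x": 0, "y": 0.001, "z": 0, "ax": 0, "ay": 0, "az": 0}, {"fingers": -1, "x": 0, "y": 0, "z": 0, "ax": 0, "ay": 0, "az": 0}]'

```text
clock: 11.32
tcp_pos: [0.5069, -0.025, 0.0057]
orientation: [3.132, -0.242, 0.0]
contact_force: [-0.2, 0.6, 0.3]
grip_width: -0.0
gripper_force: 0.3
```

Emit:
arm_command --rows '[{"fingers": -1, "x": 0, "y": 0.001, "z": 0, "ax": 0, "ay": 0, "az": 0}, {"fingers": -1, "x": 0, "y": 0, "z": 0, "ax": 0, "ay": 0, "az": 0}]'

```text
clock: 11.48
tcp_pos: [0.5069, -0.0256, 0.0057]
orientation: [-3.132, 0.242, -0.0]
contact_force: [0.1, 1.2, -0.1]
grip_width: -0.0001
gripper_force: 0.5
```

```bash
python3 blank.py
```

```text
t 11.48 bx,by,z [-0.0444 -0.0034  0.0057] F [ 0.1  1.2 -0.1] yaw err -0.01 tilt [ 0. -0. -1.] q [ 0.13  0.52 -0.25  2.09  0.23  0.56 -2.01] w -9.180190480841139e-05
side red 271 bx [-0.086 -0.016] by [-0.232 -0.215 -0.21 ] z [0.033 0.064]
side blue 93 bx [-0.063 -0.03 ] by [-0.114 -0.101 -0.092] z [0.071 0.136]
side blank 674 bx [-0.075 -0.017] by [-0.2104 -0.012 ] z 0.03224431976110581
top blank 215 bx [-0.074 -0.048] by [-0.0772 -0.016 ] z 0.03318205750823
```

Emit:
arm_command --rows '[{"fingers": -1, "x": 0, "y": 0.001, "z": 0, "ax": 0, "ay": 0, "az": 0}, {"fingers": -1, "x": 0, "y": 0, "z": 0, "ax": 0, "ay": 0, "az": 0}]'

```text
clock: 11.85
tcp_pos: [0.507, -0.0259, 0.0058]
orientation: [-3.131, 0.241, -0.001]
contact_force: [1.2, 3.9, -1.3]
grip_width: 0.0001
gripper_force: 1.7
```

Emit:
arm_command --rows '[{"fingers": -1, "x": 0, "y": 0.001, "z": 0, "ax": 0, "ay": 0, "az": 0}, {"fingers": -1, "x": 0, "y": 0, "z": 0, "ax": 0, "ay": 0, "az": 0}]'

```text
clock: 12.02
tcp_pos: [0.507, -0.0261, 0.0059]
orientation: [-3.131, 0.24, -0.002]
contact_force: [0.6, 6.7, -0.1]
grip_width: 0.0003
gripper_force: 2.9
```

The panel butts against red: the force climbs to 6.7 N with no further travel. Now I'll back off, lift and check.

Emit:
arm_command --rows '[{"fingers": -1, "x": 0, "y": -0.004, "z": 0, "ax": 0, "ay": 0, "az": 0}, {"fingers": -1, "x": 0, "y": -0.015, "z": 0, "ax": 0, "ay": 0, "az": 0}, {"fingers": -1, "x": 0, "y": -0.02, "z": 0, "ax": 0, "ay": 0, "az": 0}, {"fingers": -1, "x": 0, "y": -0.01, "z": -0.03, "ax": 0, "ay": 0, "az": 0}, {"fingers": -1, "x": 0, "y": -0.01, "z": -0.04, "ax": 0, "ay": 0, "az": 0}, {"fingers": -1, "x": 0, "y": -0.01, "z": -0.04, "ax": 0, "ay": 0, "az": 0}, {"fingers": -1, "x": 0, "y": -0.02, "z": -0.03, "ax": 0, "ay": 0, "az": 0}, {"fingers": -1, "x": 0, "y": -0.03, "z": 0, "ax": 0, "ay": 0, "az": 0}, {"fingers": -1, "x": 0, "y": -0.03, "z": 0, "ax": 0, "ay": 0, "az": 0}, {"fingers": -1, "x": 0, "y": 0, "z": 0, "ax": 0, "ay": 0, "az": 0}]'

```text
clock: 12.85
tcp_pos: [0.5298, 0.1257, 0.147]
orientation: [-3.13, 0.232, -0.004]
contact_force: [-0.7, 0.4, 0.6]
grip_width: 0.0002
gripper_force: 0.0
```

```bash
python3 blank.py; python3 - <<'E'
from h import *
g=dict(np.load('top.npz'));s=dict(np.load('side.npz'))
a=cv2.resize(g['frame'][120:225,330:480,::-1],None,fx=4,fy=4);b=cv2.resize(s['frame'][100:200,240:390,::-1],None,fx=4,fy=4)[:180*2]
cv2.imwrite('pics/end.png',cv2.resize(np.vstack([a,b]),None,fx=.75,fy=.75))
E
```

```text
t 12.85 bx,by,z [-0.0448  0.1497  0.147 ] F [-0.7  0.4  0.6] yaw err 0.34 tilt [ 0.002 -0.004 -1.   ] q [-0.07  0.36 -0.34  1.92  0.15  0.89 -2.2 ] w 0.00017586970858361357
side red 269 bx [-0.086 -0.016] by [-0.233 -0.215 -0.211] z [0.033 0.064]
side blue 124 bx [-0.063 -0.011] by [-0.113 -0.097 -0.092] z [0.07  0.136]
top red 316 bx [-0.086 -0.011] by [-0.236 -0.225 -0.215] z [0.058 0.067]
top blue 134 bx [-0.05  -0.008] by [-0.116 -0.106 -0.096] z [0.074 0.139]
side blank 800 bx [-0.075 -0.016] by [-0.2098 -0.0124] z 0.032235559544735476
top blank 660 bx [-0.073 -0.013] by [-0.2148 -0.1364] z 0.03350490108673071
```

View pics/end.png

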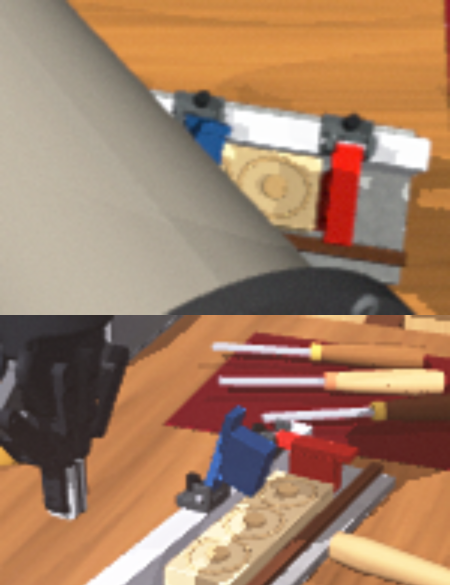

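The final view shows red down across the channel at (342,195), the panel's end against it, blue still standing and the gripper clear. I'll hand it in.

```bash
python3 -c "from bench import r;print(r.hand_in())"
```

```text
the job is handed in; nothing more can be done
None
```

I flipped the red flag down to its end stop and slid the maple panel in its channel until it butted against it; the blue flag is still up, the gripper is clear, and the job was handed in at about 13 s.

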